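# Press the end cap onto a light channel with locking pliers

### The arm

A 6-joint arm with a two-finger parallel gripper is mounted at the origin on the work surface. World frame = base frame: x ahead of the robot, y to its left, z up, the work surface at z = 0. Lengths are in mm, angles in rad, forces in N, time in s.
With the tool pointing down it reaches from about 350 to 975 mm from the base axis. Payload 7.1 kg.
Tool frame: the origin (TCP) lies at the very end of the fingers, on their centre line; the grasp point (between the pads) lies 19 mm behind it; y points along the fingers, z is the direction in which the jaws open and shut, and the axes are right-handed (so a half turn about y gives the same grasp; the last joint's range is limited). The gripper opens to 88 mm and grips with 3 to 60 N. Pads are 20 mm wide; open, the fingers measure 115 mm over their backs; the gripper's body (75 mm by 178 mm) begins 61 mm behind the grasp point.
Start: joints at [-1.136, 0.423, 1.63, -0, 1.089, -0.019], TCP at [274.004, -561.717, 222.675] pointing down, gripper open.
Joint ranges: [-3, 3], [-0.9, 2.11], [0.09, 2.58], [-1.31, 4.45], [0.11, 2.69], [-2.54, 2.54]. Speed limits (rad/s): [2.39, 2.39, 3.01, 3.14, 3.14, 3.14].

### API

Orientations are given as a rotation vector (axis times angle).
In Python, from workcell import ctrl gives the robot as it stands.
- The arm moves only by the shell command python3 -m jog 'ROWS'. ROWS is JSON, a list of rows, each a list of 3 entries, a list of its own where there are three numbers: the opening, from 0 (shut) to 1 (fully open), then the shift along the tool's x, y, z in cm, then the turn, a rotation vector about the tool's x, y, z in rad. In form: [[claw, [dx, dy, dz], [wx, wy, wz]], ...]. A call has 1 to 8 rows; each row is the pose to reach, as a shift and turn from the pose commanded when the call began, along the tool's axes at that moment; what a row does not reach only later rows make up. A row lasts 1/10 s, in which the tool goes at most 50 mm and 8.59 degrees, less where a joint would pass 70% of its speed; a pose out of reach is approached as far as the arm can. A call with a gripper value outside its range is refused whole. The fingers move at their own pace and stop on an object; the grip force is fixed at half the most. Time passes only in rows, so rows that repeat a pose let the fingers close. It gives the time, the measured TCP pose, the force and the opening at its end, in the units of the state.
- ctrl.get_obs(): the state, without advancing time (a new reading comes with each control period).
- ctrl.get_image(name): name is "scene" or "top" or "wrist"; returns a dict with "color" (420x560x3 uint8, red, green, blue), "z_map" (420x560 float32, mm along the optical axis (not along the pixel's ray), 0 where there is no reading), "fx", "fy", "cx", "cy" (pixels), "pose" (4x4, takes a point from camera to world coordinates). Camera axes: x right, y down, z forward; pixel columns grow to the right and rows downward; lengths in mm; the calibration is good to about 2 mm. A picture is of the moment at which its call begins.
- ctrl.close_job(): hands the job in, once; it reports no verdict.
The state is a dict: "t": time; "qpos": joint angles; "qvel": joint speeds; "joint_torque": joint torques, N m; "ee_pos": TCP position; "orientation": TCP orientation; "ft_force": force on the tool from outside, world axes, zero at the start; "moment": the same for the moment, N m; "width": finger opening in mm.
Only numpy, scipy, OpenCV 4.12 (cv2) and the standard library are available. Lean on these libraries where they do the work, as an engineer would, in place of code of your own. Each camera call takes 0.05 s, during which the arm holds its last target.

### The job

Squeeze the handles of the bench-mounted locking pliers together until they snap over centre and stay locked by themselves, so that the jaws press the end cap fully home on the aluminium channel. Let go, then pull the release lever at the tail of the moving handle away from the fixed handle so that the pliers spring open again. Do not force the handles, do not pry them open instead of using the lever, leave the channel lying in its nest, and leave the other things on the counter alone.

Things in the scene. Friction and masses are not known exactly. Their poses are not given: they have to be found in the camera images.
- pliers: Locking pliers bolted flat to a dark steel base plate 200 x 150 x 12 mm, immovable. Origin at counter height, 5 mm to +y of the plate's centre; z up. Both black handles point along -x, the jaws are at +x, all close along y: fixed handle and fixed jaw on the -y side, moving ones on the +y side. The plate ends at x = -100 mm; past x = -137 mm the space is free but for the moving lever.
- fixed_grip (a point): Where to squeeze on the fixed handle, 38 mm above the counter, x = -115 mm in pliers, axes alike. The fixed handle is a straight bar along x, from -135 to -10 mm, 10 mm thick (y from -28 to -18 mm), from 25 to 51 mm above the counter.
- handle: Moving handle: bar 10 mm thick, 25 to 51 mm above the counter, along its own -x, 50 to 136 mm from the vertical pivot at its origin (counter height); own +y = outer side. Open, 54 to 70 mm over both bars at the grip, locked 3 to 14 mm between them. It turns inwards 31 to 37 mm at the grip to a hard stop; slack and a hidden adjusting screw make start and stop differ each time: feel for it.
- moving_grip (a point): Where to squeeze on the moving handle: middle of the bar, 115 mm from the pivot, 38 mm above the counter, axes as handle. First up to 5 mm of slack with no resistance, then 12 to 16 N, easing off to nothing at the centre, after which the handle snaps the last 5 mm to the stop and stays locked. Let go earlier it springs back. Above 30 N it is forced.
- link: Flat steel strap 8 mm wide under the moving handle's bar (19 to 24 mm above the counter), on the same pivot (origin at counter height), along its own -x; it carries the release lever. The bar has a few degrees of slack over it. Open it stands 0.142 rad outwards from the fixed handle's direction, locked 0.128 rad inwards.
- lever_tip (a point): Round upright end (12 mm diameter, 25 to 51 mm above the counter, point at 38 mm) of the steel release lever, 8 mm thick; own -x points from its hinge to this tip, 64 mm. Open: splayed outwards, y = +26 mm in link. It swings inwards as the handles close, to about -18 mm at the centre and -24 mm when locked.
- lever_hinge (a point): Upright hinge of the release lever at the strap's tail, 143 mm from the pivot, axes as link. To release, draw the lever's tip outwards (+y of link) by about 20 mm: it takes about 1 to 3 N, carries the handle back over the centre and the handle springs open. More than 20 N on the lever is forcing it.
- channel: Loose aluminium channel offcut, 60 mm long (along its y, origin at the middle of its underside), 26 mm wide, 20 mm high, lying in the nest between the jaws; its -y end faces the fixed jaw, within 2 mm.
- cap_face (a point): Middle of the outer face of the grey end cap (26 x 20 mm, flange 4 mm thick) on the channel's +y end. It starts 2.5 to 4.5 mm proud: fully home this point is at y = 34 mm in channel, at the start 36 to 39 mm. Only slides along that y.
- nest (a point): Centre of the nest floor, 20 mm above the counter, over which the channel's origin lies (channel y along pliers y).
- cup: Bystander: open paper-brown cup, 76 mm diameter, 95 mm high, origin under its middle.
- carton: Bystander: white carton 100 x 120 x 70 mm, origin under its middle.
- driver: Bystander: screwdriver lying along its x.
- downlight: Bystander: white round downlight, 110 mm diameter, 22 mm high, origin under its middle.
Not all that is in view belongs to the job. There is more than one size of the channel; the job needs the larger.

How it is judged:
By the outcome, as a careful person would: the job done as asked, in the order asked, and still so for the second after the job is handed in, with the robot touching nothing.
It also fails if it takes over 59 s, if anything falls off the work surface, if the arm or the gripper's body presses on something with over 40 N, if the wrist force passes 120 N, or if a joint passes its speed limit or range.

## Working session

There is one attempt and no reset: what is moved stays moved. The work goes in short steps, Python scripts to look and compute and a shell command to move; the robot and the scene stay as the last step left them, time stands still between calls to the robot, and variables do not carry over. Pictures are saved under pics/ and viewed, and the job is handed in when it is done.

```bash
ls; mkdir -p pics; python3 - <<'E'
from workcell import ctrl
import cv2,numpy as np
o=ctrl.get_obs();print({k:np.round(v,3).tolist() for k,v in o.items()})
for n in ("scene","top"):
    d=ctrl.get_image(n);cv2.imwrite(f"pics/{n}0.png",d["color"][:,:,::-1]);np.savez(f"{n}0.npz",**d)
    print(n,d["fx"],d["cx"],d["cy"],np.round(d["pose"],3).tolist())
E
```

```text
pics
{'t': 0.0, 'qpos': [-1.136, 0.424, 1.631, -0.0, 1.089, -0.019], 'qvel': [0.001, -0.001, 0.0, -0.0, -0.001, 0.001], 'joint_torque': [-0.001, -54.463, -27.367, 0.064, 0.023, -0.0], 'ee_pos': [273.759, -561.236, 221.914], 'orientation': [-0.455, 1.971, -1.968], 'ft_force': [-0.865, 0.102, -0.462], 'moment': [0.031, 0.016, 0.03], 'width': 87.764}
scene 489.10971540860686 280.86217611770405 209.79772676277176 [[0.015, 0.617, -0.787, 1532.261], [1.0, -0.018, 0.004, -14.251], [-0.012, -0.787, -0.617, 825.451], [0.0, 0.0, 0.0, 1.0]]
top 396.7691138794477 277.30889198835854 206.8837945220102 [[-0.022, -0.995, 0.102, 424.595], [-1.0, 0.021, -0.01, 12.917], [0.008, -0.102, -0.995, 1327.257], [0.0, 0.0, 0.0, 1.0]]
```

View pics/scene0.png

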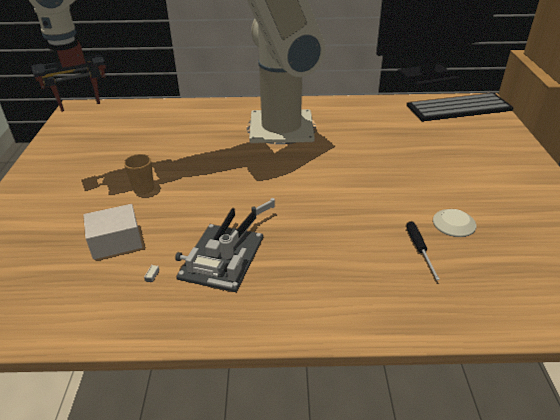

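View pics/top0.png

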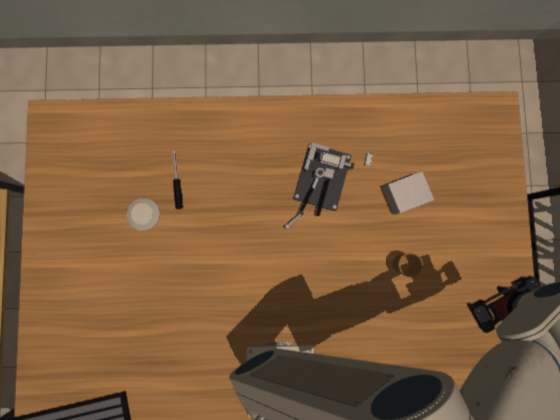

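The pliers sit at about (322,178) in the top view and (222,255) in the scene view. Their handles point towards the robot, and the lever tip is at about (287,226) in the top view.

```bash
cat > h.py <<'E'
import numpy as np
def pt(d,u,v,z=None):
    """world point of pixel; by depth, or on plane z"""
    P=d["pose"];r=P[:3,:3]@np.array([(u-d["cx"])/d["fx"],(v-d["cy"])/d["fy"],1.])
    if z is None: s=float(d["z_map"][int(round(v)),int(round(u))])
    else: s=(z-P[2,3])/r[2]
    return P[:3,3]+s*r
E
python3 - <<'E'
import numpy as np,cv2
from h import pt
d=np.load("top0.npz");s=np.load("scene0.npz")
c=d["color"][135:240,270:410,::-1];cv2.imwrite("pics/topc.png",cv2.resize(c,None,fx=5,fy=5,interpolation=cv2.INTER_CUBIC))
c=s["color"][190:300,140:290,::-1];cv2.imwrite("pics/scc.png",cv2.resize(c,None,fx=5,fy=5,interpolation=cv2.INTER_CUBIC))
for u,v in [(287,226),(320,173),(307,202),(322,205),(400,220)]: print(u,v,pt(d,u,v).round(0))
E
```

```text
287 226 [493. -30.  47.]
320 173 [ 660. -140.   69.]
307 202 [570. -97.  46.]
322 205 [ 559. -145.   49.]
400 220 [ 507. -410.    5.]
```

View pics/topc.png

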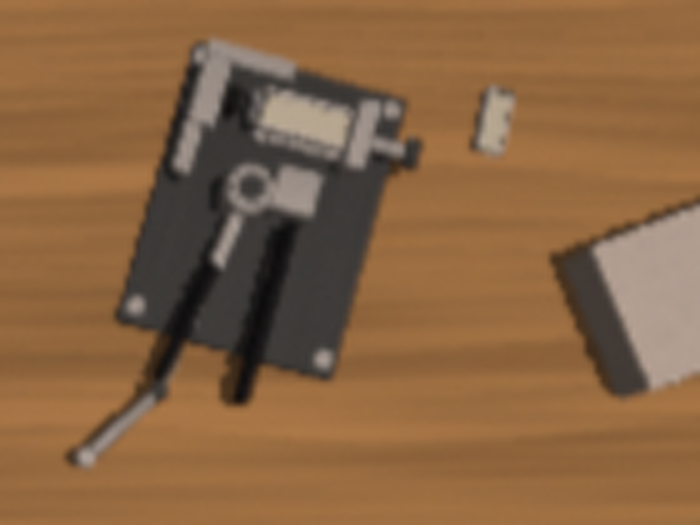

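View pics/scc.png

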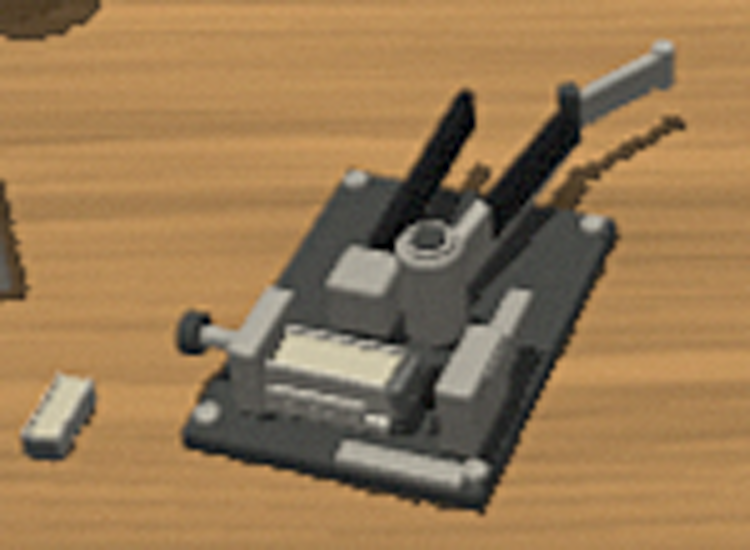

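```bash
python3 - <<'E'
import numpy as np,cv2
from h import pt
from scipy.spatial.transform import Rotation as R
d=np.load("top0.npz")
q=lambda x,y,z:pt(d,270+(x+.5)/5-.5,135+(y+.5)/5-.5,z)
C=np.array([q(*p,12) for p in [(202,40),(405,100),(332,378),(118,320)]]);print(C.round(0))
print([np.linalg.norm(C[i]-C[i-1]).round(1) for i in range(4)])
ex=(C[0]+C[1]-C[2]-C[3])[:2];yaw=np.arctan2(ex[1],ex[0]);
ey=(C[0]+C[3]-C[1]-C[2])[:2];print(yaw,np.arctan2(ey[1],ey[0])-np.pi/2)
print(C.mean(0))
for n,p in dict(tip=(83,457,51),fixend=(238,400,51),mend=(158,385,51),pivot=(250,188,69)).items(): print(n,q(*p).round(1))
from workcell import ctrl
print(R.from_rotvec(ctrl.get_obs()["orientation"]).as_matrix().round(3))
w=ctrl.get_image("wrist");print(w["fx"],w["cx"],w["cy"],w["pose"].round(3).tolist());cv2.imwrite("pics/w0.png",w["color"][:,:,::-1])
E
```

```text
[[ 776. -116.   12.]
 [ 732. -252.   12.]
 [ 544. -196.   12.]
 [ 586.  -54.   12.]]
[np.float64(199.9), np.float64(143.2), np.float64(196.1), np.float64(147.8)]
-0.30337093070425497 -0.30035048016521193
[ 659.64086936 -154.35993061   12.        ]
tip [493.  -27.1  51. ]
fixend [ 527.7 -128.1   51. ]
mend [538.5 -76.7  51. ]
pivot [ 663.  -138.3   69. ]
[[-0.899 -0.001  0.438]
 [-0.438  0.001 -0.899]
 [-0.    -1.    -0.001]]
321.4061318519971 276.3401575068673 209.1441023638578 [[0.438, -0.863, -0.25, 342.262], [-0.899, -0.421, -0.121, -527.725], [-0.001, 0.278, -0.961, 384.142], [0.0, 0.0, 0.0, 1.0]]
```

View pics/w0.png

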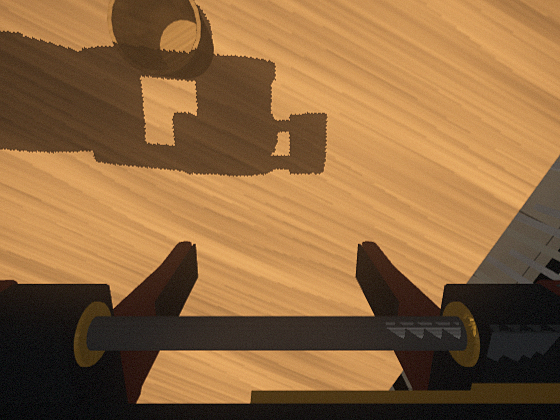

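Plate measured at 198 x 145 mm, which agrees with the 200 x 150 given. Yaw is about -0.30 and the pliers' origin is about (661,-150). Next I take the wrist camera over the handles.

```bash
python3 -m jog '[[1,[-45,-3,-28],[0,0.755,0]],[1,[-45,-3,-28],[0,0.755,0]],[1,[-45,-3,-28],[0,0.755,0]],[1,[-45,-3,-28],[0,0.755,0]],[1,[-45,-3,-28],[0,0.755,0]],[1,[-45,-3,-28],[0,0.755,0]],[1,[-45,-3,-28],[0,0.755,0]],[1,[-45,-3,-28],[0,0.755,0]]]'
```

```text
t: 0.95
ee_pos: [481.2, -231.0, 244.8]
orientation: [-0.313, -2.059, 2.059]
ft_force: [0.6, -1.4, -0.4]
width: 88.0
```

```bash
python3 -m jog '[[1,[-3.2,0,-13],[0,0,0]],[1,[-3.2,0,-13],[0,0,0]],[1,[-3.2,0,-13],[0,0,0]],[1,[-3.2,0,-13],[0,0,0]],[1,[-3.2,0,-13],[0,0,0]]]'
cat >> h.py <<'E'
import cv2
from scipy.spatial.transform import Rotation as R
def look(name):
    from workcell import ctrl
    o=ctrl.get_obs();d=ctrl.get_image("wrist");np.savez(name+".npz",**d);cv2.imwrite(f"pics/{name}.png",d["color"][:,:,::-1])
    M=R.from_rotvec(o["orientation"]).as_matrix()
    print(round(o["t"],2),"pos",np.round(o["ee_pos"],1),"x",M[:,0].round(3),"z",M[:,2].round(3),"F",np.round(o["ft_force"],1),"w",np.round(o["width"],1))
    return d
E
python3 -c "
from h import *
look('w1')"
```

```text
t: 1.45
ee_pos: [549.6, -117.7, 244.3]
orientation: [-0.31, -2.06, 2.06]
ft_force: [-0.7, 0.3, 0.1]
width: 88.0
1.45 pos [ 549.6 -117.7  244.3] x [-0.956  0.295  0.001] z [-0.295 -0.956  0.   ] F [-0.7  0.3  0.1] w 88.0
```

View pics/w1.png

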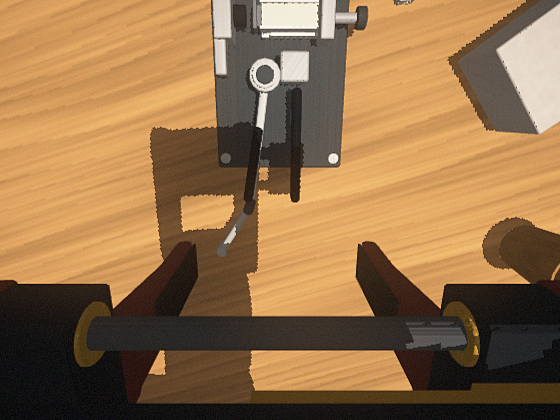

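Wrist view: pivot boss at (264,74), fixed bar end at (295,201), moving bar end at (250,211), lever tip at (222,252), and plate bolts at (225,158) and (333,158).

```bash
python3 - <<'E'
from h import *
d=dict(np.load("w1.npz"))
c=d["color"][60:270,190:360,::-1];cv2.imwrite("pics/w1c.png",cv2.resize(c,None,fx=3.4,fy=2.8,interpolation=cv2.INTER_CUBIC))
for n,(u,v) in dict(piv=(264,66),fix1=(295,195),fix0=(296,110),m1=(250,205),m0=(258,140),tip=(222,250),b1=(225,158),b2=(333,158),pl=(240,150)).items(): print(n,pt(d,u,v).round(1))
# bar segmentation: height 45..55
v,u=np.mgrid[0:420,0:560];z=d["z_map"];P=d["pose"]
X=np.stack([(u-d["cx"])/d["fx"]*z,(v-d["cy"])/d["fy"]*z,z],-1)@P[:3,:3].T+P[:3,3]
def fr(X,o=(661.1,-149.6),yaw=-.3):
    c,s=np.cos(yaw),np.sin(yaw);q=X[...,:2]-np.array(o);return np.stack([c*q[...,0]+s*q[...,1],-s*q[...,0]+c*q[...,1]],-1)
Q=fr(X);H=X[...,2]
m=(v<270)&(u>190)&(u<360)&(abs(H-51)<5)
for x0 in range(-220,-20,10):
    s=m&(abs(Q[...,0]-x0)<5)
    ys=np.sort(Q[...,1][s]);
    if len(ys)>3:
        g=np.split(ys,np.where(np.diff(ys)>6)[0]+1);print(x0,[(a.min().round(1),a.max().round(1),len(a)) for a in g])
pm=(v<230)&(u>190)&(u<360)&(abs(H-12)<3)
print("plate",[np.percentile(Q[pm],p,axis=0).round(1) for p in(.5,99.5)])
E
```

```text
piv [ 670.1 -142.3   69.5]
fix1 [ 533.7 -134.8   51.5]
fix0 [ 621.9 -161.7   49.4]
m1 [538.5 -82.9  55.2]
m0 [ 604.2 -113.6   50.2]
tip [494.6 -32.7  51.5]
b1 [594.  -66.5  16.7]
b2 [ 555.4 -191.1   16.3]
pl [597.4 -86.4  13.1]
-200 [(np.float64(57.8), np.float64(68.7), 47)]
-190 [(np.float64(52.1), np.float64(68.3), 74)]
-180 [(np.float64(46.8), np.float64(60.3), 61)]
-170 [(np.float64(39.4), np.float64(53.7), 64)]
-160 [(np.float64(34.2), np.float64(47.6), 64)]
-150 [(np.float64(25.4), np.float64(41.3), 61)]
-140 [(np.float64(24.2), np.float64(35.7), 75)]
-130 [(np.float64(-28.5), np.float64(-19.1), 72), (np.float64(25.4), np.float64(34.7), 63)]
-120 [(np.float64(-28.3), np.float64(-19.0), 74), (np.float64(24.1), np.float64(34.7), 72)]
-110 [(np.float64(-28.1), np.float64(-18.9), 80), (np.float64(21.8), np.float64(32.1), 79)]
-100 [(np.float64(-27.9), np.float64(-18.7), 80), (np.float64(20.4), np.float64(30.7), 80)]
-90 [(np.float64(-28.7), np.float64(-18.6), 83), (np.float64(19.1), np.float64(29.4), 81)]
-80 [(np.float64(-28.6), np.float64(-18.7), 82), (np.float64(16.8), np.float64(28.0), 82)]
-70 [(np.float64(-28.4), np.float64(-19.4), 85), (np.float64(15.5), np.float64(25.6), 89)]
-60 [(np.float64(-28.1), np.float64(-19.3), 86), (np.float64(13.3), np.float64(24.2), 86)]
-50 [(np.float64(-27.9), np.float64(-19.1), 90), (np.float64(11.0), np.float64(23.0), 91)]
-40 [(np.float64(-28.8), np.float64(-19.0), 84), (np.float64(9.8), np.float64(18.5), 76)]
-30 [(np.float64(-28.7), np.float64(-18.9), 100), (np.float64(8.6), np.float64(17.3), 85)]
plate [array([-100.4,  -79.9]), array([78.5, 68.3])]
```

View pics/w1c.png

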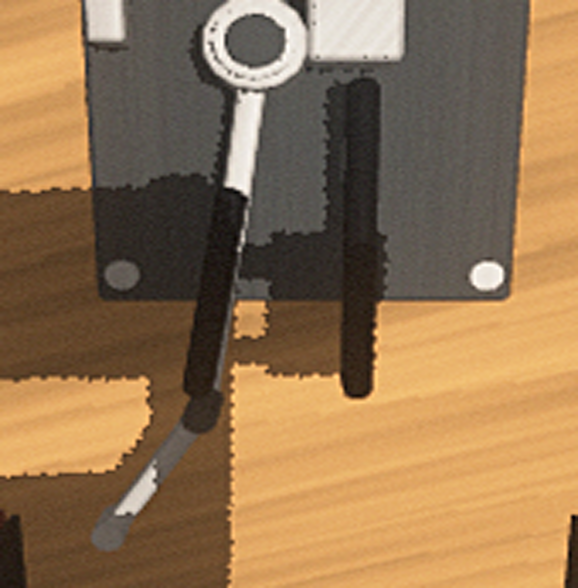

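The fitted frame agrees with the sizes given: fixed bar at y -28 to -19, plate edge at x -100. At the grip the moving bar's outer face is at y of about 33.5. Now I lower the open fingers around both bars.

```bash
python3 -m jog '[[1,[-0.1,4,-0.5],[0,0,0]],[1,[-0.1,8,-0.5],[0,0,0]],[1,[-0.1,12,-0.5],[0,0,0]],[1,[-0.1,14,-0.5],[0,0,0]],[1,[-0.1,14,-0.5],[0,0,0]],[1,[-0.1,14,-0.5],[0,0,0]]]'
python3 -c "
from h import *
look('w2')"
```

```text
t: 2.1
ee_pos: [552.0, -114.9, 105.0]
orientation: [-0.314, -2.058, 2.058]
ft_force: [0.5, -0.3, 0.1]
width: 88.1
2.1 pos [ 552.  -114.9  105. ] x [-0.954  0.298  0.   ] z [-0.298 -0.954  0.   ] F [ 0.5 -0.3  0.1] w 88.1
```

View pics/w2.png

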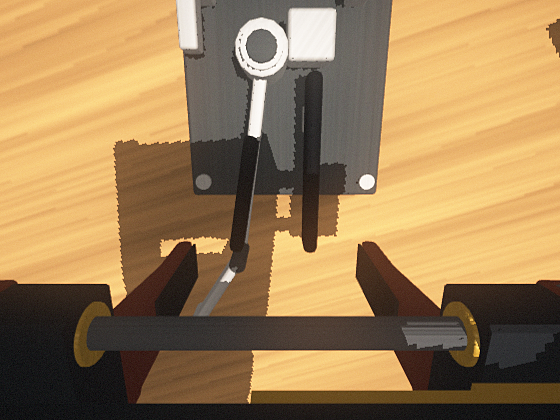

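```bash
python3 -m jog '[[1,[0,3,-0.2],[0,0,0]],[1,[0,6,-0.2],[0,0,0]],[1,[0,7.5,-0.2],[0,0,0]],[1,[0,8.1,-0.2],[0,0,0]],[1,[0,8.1,-0.2],[0,0,0]]]'
python3 -c "
from h import *
look('w3')"
```

```text
t: 2.65
ee_pos: [553.1, -112.0, 24.1]
orientation: [-0.313, -2.059, 2.059]
ft_force: [-0.1, 0.1, -0.3]
width: 87.6
2.65 pos [ 553.1 -112.    24.1] x [-0.955  0.297 -0.   ] z [-0.297 -0.955 -0.   ] F [-0.1  0.1 -0.3] w 87.6
```

View pics/w3.png

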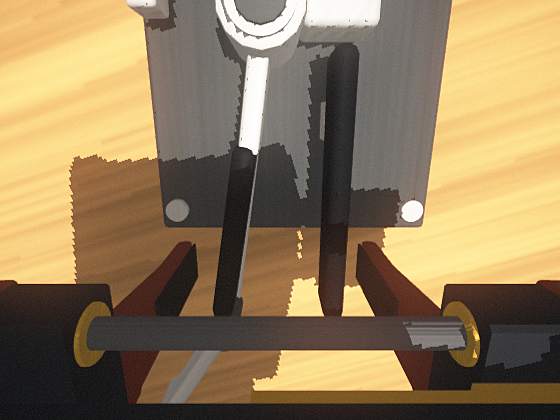

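Both fingers straddle the bars with about 11–14 mm clearance a side. I close gently, moving the tool towards -y so the fixed-side finger stays about 1 mm off the fixed bar. That way the wrist force reads the moving handle's resistance.

```bash
python3 -m jog '[[0.85,[0,0,0.07],[0,0,0]],[0.76,[0,0,0.14],[0,0,0]],[0.76,[0,0,0.14],[0,0,0]],[0.76,[0,0,0.14],[0,0,0]]]'
python3 -m jog '[[0.74,[0,0,0.1],[0,0,0]],[0.72,[0,0,0.2],[0,0,0]],[0.72,[0,0,0.2],[0,0,0]],[0.72,[0,0,0.2],[0,0,0]]]'
```

```text
t: 3.1
ee_pos: [552.6, -113.2, 24.1]
orientation: [-0.313, -2.06, 2.06]
ft_force: [1.0, 0.1, 0.2]
width: 67.3
t: 3.5
ee_pos: [551.8, -115.1, 23.6]
orientation: [-0.313, -2.059, 2.059]
ft_force: [0.9, 0.3, -0.1]
width: 63.4
```

```bash
python3 -m jog '[[0.70,[0,0,0.05],[0,0,0]],[0.68,[0,0,0.1],[0,0,0]],[0.67,[0,0,0.15],[0,0,0]],[0.67,[0,0,0.15],[0,0,0]],[0.67,[0,0,0.15],[0,0,0]]]'
python3 -m jog '[[0.655,[0,0,0.07],[0,0,0]],[0.64,[0,0,0.14],[0,0,0]],[0.625,[0,0,0.2],[0,0,0]],[0.625,[0,0,0.2],[0,0,0]]]'
```

```text
t: 4.0
ee_pos: [551.7, -115.0, 23.7]
orientation: [-0.313, -2.061, 2.057]
ft_force: [2.2, 9.7, 0.9]
width: 59.1
t: 4.4
ee_pos: [550.6, -116.6, 23.7]
orientation: [-0.312, -2.061, 2.056]
ft_force: [1.5, 11.1, 1.9]
width: 54.9
```

```bash
python3 -m jog '[[0.61,[0,0,0.1],[0,0,0]],[0.595,[0,0,0.2],[0,0,0]],[0.58,[0,0,0.28],[0,0,0]],[0.58,[0,0,0.28],[0,0,0]]]'
python3 -m jog '[[0.565,[0,0,0.08],[0,0,0]],[0.55,[0,0,0.15],[0,0,0]],[0.535,[0,0,0.22],[0,0,0]],[0.535,[0,0,0.22],[0,0,0]]]'
python3 -m jog '[[0.52,[0,0,0.08],[0,0,0]],[0.505,[0,0,0.15],[0,0,0]],[0.49,[0,0,0.22],[0,0,0]],[0.49,[0,0,0.22],[0,0,0]]]'
```

```text
t: 4.8
ee_pos: [549.3, -118.9, 23.6]
orientation: [-0.311, -2.061, 2.055]
ft_force: [0.2, 13.4, 4.9]
width: 51.1
t: 5.2
ee_pos: [548.3, -121.1, 23.5]
orientation: [-0.31, -2.06, 2.056]
ft_force: [-0.8, 12.5, 3.5]
width: 47.3
t: 5.6
ee_pos: [547.4, -123.4, 23.5]
orientation: [-0.309, -2.06, 2.056]
ft_force: [-2.1, 10.9, 3.3]
width: 43.1
```

```bash
python3 -m jog '[[0.475,[0,0,0.07],[0,0,0]],[0.46,[0,0,0.14],[0,0,0]],[0.445,[0,0,0.2],[0,0,0]],[0.445,[0,0,0.2],[0,0,0]]]'
python3 -m jog '[[0.435,[0,0,0.05],[0,0,0]],[0.425,[0,0,0.1],[0,0,0]],[0.42,[0,0,0.12],[0,0,0]],[0.42,[0,0,0.12],[0,0,0]]]'
```

```text
t: 6.0
ee_pos: [546.8, -125.8, 23.5]
orientation: [-0.309, -2.06, 2.057]
ft_force: [-2.4, 7.0, 2.2]
width: 39.2
t: 6.4
ee_pos: [546.7, -127.7, 23.4]
orientation: [-0.31, -2.059, 2.058]
ft_force: [-2.7, 4.5, 0.2]
width: 37.0
```

```bash
python3 -m jog '[[0.41,[0,0,0],[0,0,0]],[0.40,[0,0,0],[0,0,0]],[0.40,[0,0,0],[0,0,0]]]'
python3 -m jog '[[0.39,[0,0,0],[0,0,0]],[0.385,[0,0,0],[0,0,0]],[0.385,[0,0,0],[0,0,0]]]'
python3 -c "
from h import *
look('w4')"
```

```text
t: 6.7
ee_pos: [547.8, -128.5, 23.6]
orientation: [-0.313, -2.059, 2.06]
ft_force: [-0.9, 1.4, -0.9]
width: 35.1
t: 7.0
ee_pos: [548.1, -128.6, 23.8]
orientation: [-0.314, -2.059, 2.06]
ft_force: [-0.2, 0.8, 0.5]
width: 34.1
7.0 pos [ 548.1 -128.6   23.8] x [-0.955  0.297 -0.001] z [-0.297 -0.955  0.   ] F [-0.2  0.8  0.5] w 34.1
```

View pics/w4.png

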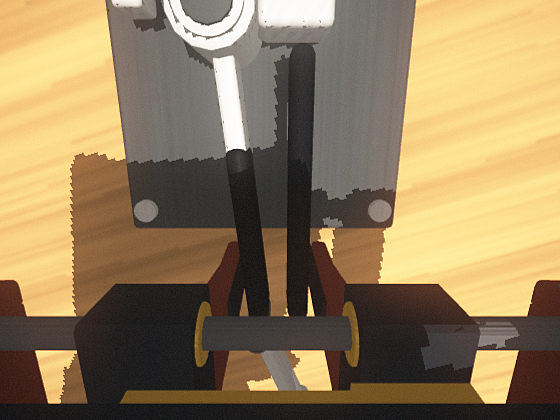

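The resistance eased to nothing. I push a little further to feel whether the handle has snapped to the stop.

```bash
python3 -m jog '[[0.375,[0,0,0.05],[0,0,0]],[0.365,[0,0,0.1],[0,0,0]],[0.365,[0,0,0.1],[0,0,0]]]'
python3 -m jog '[[0.355,[0,0,0.05],[0,0,0]],[0.345,[0,0,0.1],[0,0,0]],[0.345,[0,0,0.1],[0,0,0]]]'
```

```text
t: 7.35
ee_pos: [547.5, -129.5, 23.8]
orientation: [-0.313, -2.059, 2.06]
ft_force: [0.3, -0.3, 0.6]
width: 32.0
t: 7.65
ee_pos: [547.1, -130.3, 23.7]
orientation: [-0.313, -2.059, 2.059]
ft_force: [-0.3, -0.2, 0.1]
width: 30.2
```

```bash
python3 -m jog '[[0.335,[0,0,0.05],[0,0,0]],[0.32,[0,0,0.1],[0,0,0]],[0.32,[0,0,0.1],[0,0,0]]]'
python3 -c "
from h import *
look('w5')
from workcell import ctrl
d=ctrl.get_image('scene');np.savez('s5.npz',**d)
cv2.imwrite('pics/s5.png',cv2.resize(d['color'][190:300,140:290,::-1],None,fx=5,fy=5,interpolation=cv2.INTER_CUBIC))"
```

```text
t: 7.95
ee_pos: [547.2, -129.9, 23.7]
orientation: [-0.313, -2.061, 2.058]
ft_force: [3.1, 9.8, -0.8]
width: 28.4
7.95 pos [ 547.2 -129.9   23.7] x [-0.955  0.297 -0.   ] z [-0.297 -0.955 -0.002] F [ 3.1  9.8 -0.8] w 28.4
```

View pics/w5.png

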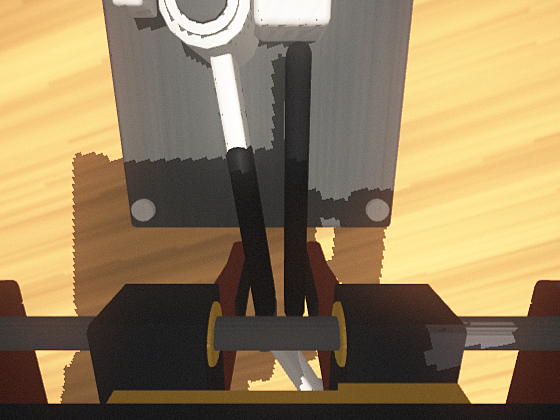

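View pics/s5.png

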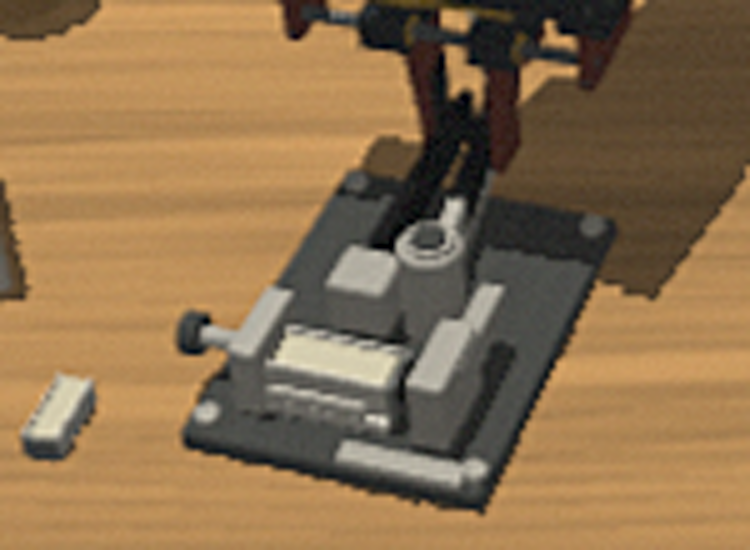

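I felt the stop: 9.8 N at width 28.4, after free travel. Now I let go.

```bash
python3 -m jog '[[0.5,[0,0,-0.3],[0,0,0]],[0.7,[0,0,-0.5],[0,0,0]],[0.9,[0,0,-0.8],[0,0,0]],[0.9,[0,0,-0.8],[0,0,0]],[0.9,[0,0,-0.8],[0,0,0]],[0.9,[0,0,-0.8],[0,0,0]]]'
python3 -m jog '[[0.9,[0,-3,0],[0,0,0]],[0.9,[0,-7,0],[0,0,0]],[0.9,[0,-12,0],[0,0,0]],[0.9,[0,-15,0],[0,0,0]],[0.9,[-1,-18,0],[0,0,0]],[0.9,[-2,-18,0],[0,0,0]],[0.9,[-2,-18,0],[0,0,0]]]'
python3 - <<'E'
from h import *
d=look('w6')
v,u=np.mgrid[0:420,0:560];z=d["z_map"];P=d["pose"]
X=np.stack([(u-d["cx"])/d["fx"]*z,(v-d["cy"])/d["fy"]*z,z],-1)@P[:3,:3].T+P[:3,3]
c,s=np.cos(-.3),np.sin(-.3);q=X[...,:2]-np.array((661.1,-149.6));Q=np.stack([c*q[...,0]+s*q[...,1],-s*q[...,0]+c*q[...,1]],-1);H=X[...,2]
for x0 in range(-220,90,10):
    m=(v<290)&(abs(H-50)<7)&(abs(Q[...,0]-x0)<5)&(abs(Q[...,1])<90)
    ys=np.sort(Q[...,1][m])
    if len(ys)>3:
        g=np.split(ys,np.where(np.diff(ys)>2)[0]+1);print(x0,[(a.min().round(1),a.max().round(1),len(a)) for a in g if len(a)>5])
from workcell import ctrl
d=ctrl.get_image('scene');np.savez('s6.npz',**d)
cv2.imwrite('pics/s6.png',cv2.resize(d['color'][190:300,140:290,::-1],None,fx=5,fy=5,interpolation=cv2.INTER_CUBIC))
E
```

```text
t: 8.65
ee_pos: [549.1, -123.7, 23.7]
orientation: [-0.313, -2.059, 2.059]
ft_force: [-0.2, 1.2, -0.6]
width: 72.6
t: 9.35
ee_pos: [569.4, -130.0, 204.2]
orientation: [-0.315, -2.06, 2.06]
ft_force: [-0.5, 0.3, -0.5]
width: 79.1
9.35 pos [ 569.4 -130.   204.2] x [-0.955  0.297 -0.002] z [-0.297 -0.955 -0.   ] F [-0.5  0.3 -0.5] w 79.1
-200 [(np.float64(-46.1), np.float64(-34.5), 46)]
-190 [(np.float64(-45.0), np.float64(-29.6), 90)]
-180 [(np.float64(-37.2), np.float64(-22.9), 77)]
-170 [(np.float64(-31.6), np.float64(-18.4), 74)]
-160 [(np.float64(-25.0), np.float64(-13.0), 79)]
-150 [(np.float64(-19.5), np.float64(-4.6), 73)]
-140 [(np.float64(-14.1), np.float64(-3.4), 113)]
-130 [(np.float64(-27.6), np.float64(-19.2), 73), (np.float64(-13.0), np.float64(-3.5), 76)]
-120 [(np.float64(-28.6), np.float64(-19.1), 89), (np.float64(-12.9), np.float64(-2.5), 90)]
-110 [(np.float64(-28.5), np.float64(-19.0), 93), (np.float64(-10.9), np.float64(-0.5), 91)]
-100 [(np.float64(-28.3), np.float64(-19.0), 95), (np.float64(-9.8), np.float64(0.4), 95)]
-90 [(np.float64(-28.2), np.float64(-18.9), 
[... 941 characters left out ...]
loat64(-6.1), 320), (np.float64(35.1), np.float64(47.2), 156)]
30 [(np.float64(-58.9), np.float64(-46.7), 41), (np.float64(28.8), np.float64(47.2), 200)]
40 [(np.float64(-59.1), np.float64(-45.7), 195), (np.float64(28.1), np.float64(47.2), 270)]
50 [(np.float64(-89.9), np.float64(-83.9), 41), (np.float64(-59.7), np.float64(-45.6), 216), (np.float64(28.1), np.float64(45.8), 273)]
60 [(np.float64(-89.9), np.float64(-83.7), 68), (np.float64(-59.8), np.float64(-45.8), 213), (np.float64(17.9), np.float64(47.1), 322)]
70 [(np.float64(-59.7), np.float64(-45.7), 216), (np.float64(28.0), np.float64(46.0), 291)]
80 [(np.float64(-59.1), np.float64(-45.7), 89), (np.float64(28.1), np.float64(46.1), 102)]
```

View pics/w6.png

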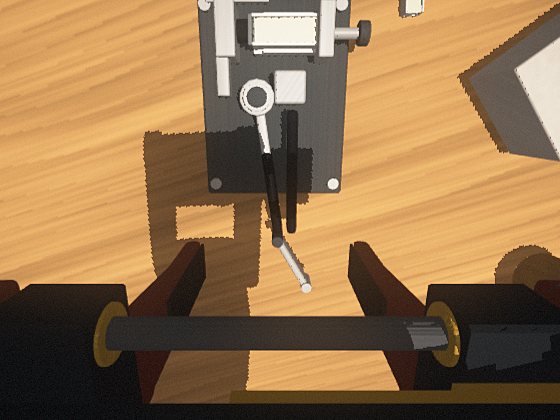

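View pics/s6.png

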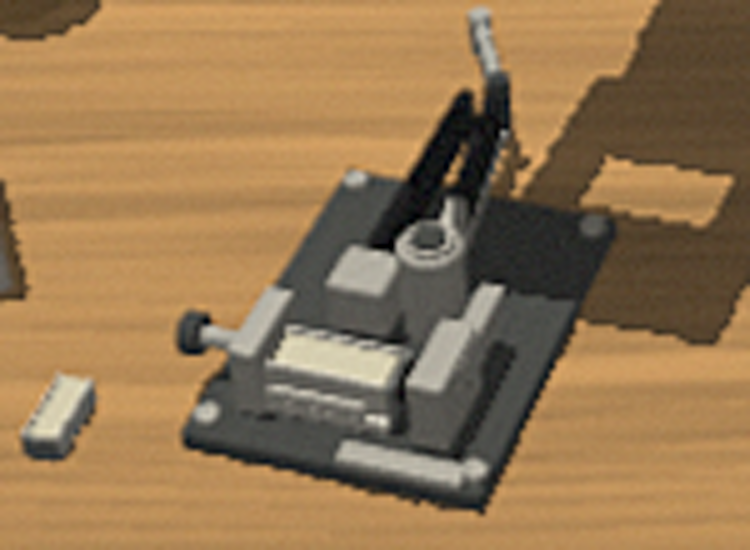

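It stays locked with nothing touching it: bar outer face at y of about -1.5 at the grip and a 6.5 mm gap to the fixed bar, within 3–14. The lever tip is at about (-196,-40). I zoom in on the cap.

```bash
python3 - <<'E'
from h import *
for n in('w6','w1'):
    d=dict(np.load(n+".npz"))
    v,u=np.mgrid[0:420,0:560];z=d["z_map"];P=d["pose"]
    X=np.stack([(u-d["cx"])/d["fx"]*z,(v-d["cy"])/d["fy"]*z,z],-1)@P[:3,:3].T+P[:3,3]
    c,s=np.cos(-.3),np.sin(-.3);q=X[...,:2]-np.array((661.1,-149.6));Q=np.stack([c*q[...,0]+s*q[...,1],-s*q[...,0]+c*q[...,1]],-1);H=X[...,2]
    for x0 in(54,58,62):
        m=(v<150)&(abs(Q[...,0]-x0)<2)&(Q[...,1]>-62)&(Q[...,1]<60)
        o=np.argsort(Q[...,1][m]);print(n,x0,[(round(float(a)),round(float(b))) for a,b in zip(Q[...,1][m][o],H[m][o])][::2])
d=dict(np.load("w6.npz"));cv2.imwrite("pics/w6c.png",cv2.resize(d["color"][0:110,190:350,::-1],None,fx=5,fy=5,interpolation=cv2.INTER_CUBIC))
E
```

```text
w6 54 [(-59, 50), (-59, 51), (-59, 52), (-58, 52), (-58, 53), (-57, 52), (-57, 52), (-57, 53), (-57, 50), (-56, 52), (-56, 53), (-56, 52), (-55, 53), (-55, 52), (-55, 52), (-54, 50), (-54, 52), (-54, 53), (-53, 51), (-53, 52), (-52, 52), (-52, 52), (-52, 53), (-51, 51), (-51, 52), (-50, 52), (-50, 52), (-50, 54), (-49, 51), (-49, 52), (-49, 51), (-49, 52), (-48, 53), (-48, 52), (-47, 53), (-47, 51), (-47, 53), (-47, 52), (-46, 51), (-46, 37), (-46, 52), (-46, 38), (-46, 38), (-46, 38), (-46, 47), (-45, 38), (-45, 38), (-44, 38), (-44, 39), (-44, 40), (-43, 38), (-43, 39), (-42, 37), (-42, 38), (-42, 40), (-41, 38), (-41, 39), (-40, 38), (-40, 38), (-39, 37), (-39, 38), (-39, 39), (-38, 38), (-38, 39), (-38, 38), (-37, 39), (-37, 40), (-37, 38), (-37, 38), (-36, 38), (-36, 38), (-36, 39), (-35, 39), (-35, 39), (-34, 38), (-34, 38), (-34, 39), (-33, 39), (-33, 39), (-32, 37), (-32, 37), (-32, 39), (-31, 38), (-31, 38), (-30, 37), (-30, 39), (-30, 39), (-29, 38), (-29, 38), (-28, 37), (-28, 39), (-27, 37), (-27, 38), (-27, 39), (-27, 37), (-26, 38), (-26, 38), (-25, 39), (-25, 38), (-25
[... 16793 characters left out ...]
 (31, 42), (32, 42), (32, 41), (33, 43), (33, 41), (34, 43), (34, 42), (35, 43), (35, 41), (36, 42), (36, 42), (37, 43), (37, 42), (38, 43), (38, 41), (39, 45), (39, 43), (40, 43), (40, 43), (40, 41), (41, 42), (41, 42), (42, 51), (42, 42), (42, 50), (42, 40), (42, 54), (43, 54), (43, 54), (43, 55), (43, 53), (44, 55), (44, 54), (44, 53), (45, 54), (45, 54), (46, 55), (46, 55), (46, 54), (47, 54), (47, 53), (48, 55), (48, 54), (49, 55), (49, 54), (50, 54), (50, 54), (50, 53), (51, 54), (51, 54), (52, 56), (52, 53), (53, 55), (53, 54), (53, 54), (54, 54), (54, 54), (55, 55), (55, 54), (55, 53), (56, 54), (56, 54), (57, 55), (57, 54), (57, 53), (58, 55), (58, 54), (58, 54), (59, 54), (59, 53)]
```

View pics/w6c.png

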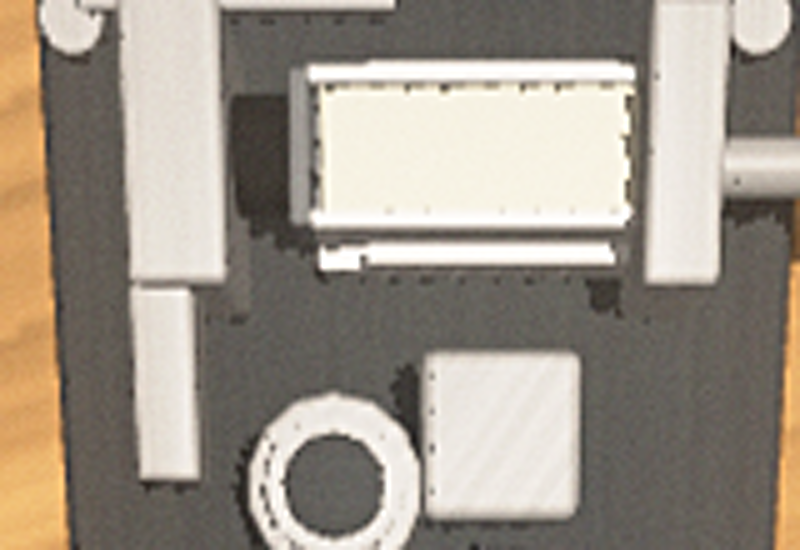

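The cap is home: its flange now lies flush on the channel end, face at y of about 18 (it was 22), and the jaw touches it. Next I put the closed fingers on the inner (-y) side of the lever tip.

```bash
python3 -m jog '[[0,[4,0,3],[0,0,0]],[0,[8,0,6],[0,0,0]],[0,[10.3,3,6],[0,0,0]],[0,[10.3,7,6],[0,0,0]],[0,[10.3,9,6],[0,0,0]],[0,[10.3,9,6],[0,0,0]],[0,[10.3,9,6],[0,0,0]]]'
python3 -c "
from h import *
look('w7')
from workcell import ctrl
d=ctrl.get_image('scene')
cv2.imwrite('pics/s7.png',cv2.resize(d['color'][120:300,140:330,::-1],None,fx=4,fy=3.3,interpolation=cv2.INTER_CUBIC))"
```

```text
t: 10.15
ee_pos: [451.2, -155.9, 113.0]
orientation: [-0.31, -2.059, 2.058]
ft_force: [0.4, -0.5, 0.8]
width: 26.4
10.15 pos [ 451.2 -155.9  113. ] x [-0.955  0.297  0.003] z [-0.297 -0.955 -0.   ] F [ 0.4 -0.5  0.8] w 26.4
```

View pics/w7.png

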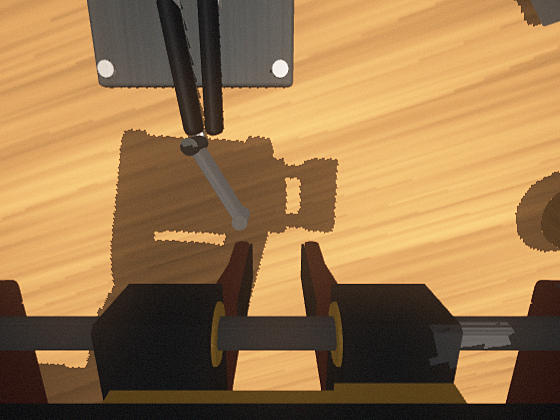

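View pics/s7.png

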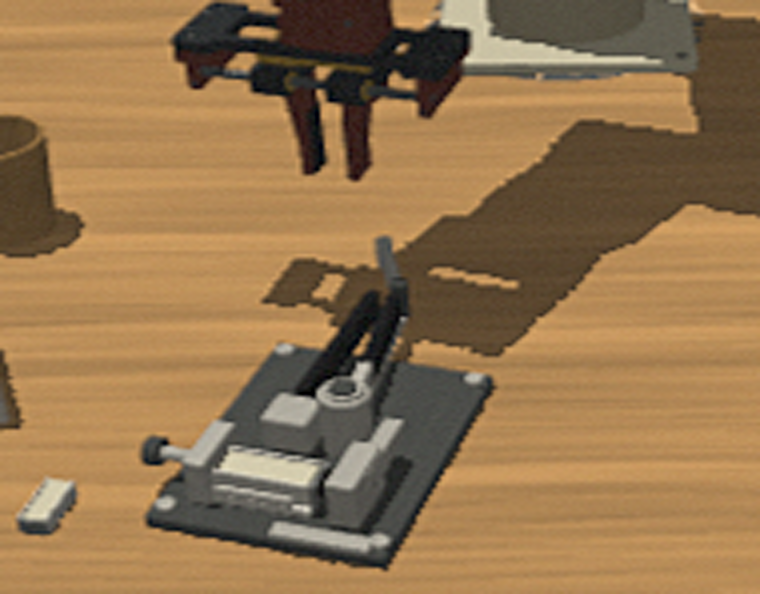

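```bash
python3 -m jog '[[0,[0,0,0],[0,0,0]],[0,[0,0,0],[0,0,0]],[0,[0,4,0],[0,0,0]],[0,[0,7,0],[0,0,0]],[0,[0,8.3,0],[0,0,0]],[0,[0,8.3,0],[0,0,0]],[0,[0,8.3,0],[0,0,0]]]'
python3 -c "
from h import *
look('w8')"
```

```text
t: 10.95
ee_pos: [452.6, -156.4, 31.3]
orientation: [-0.313, -2.059, 2.06]
ft_force: [-0.2, -0.2, 0.4]
width: 0.0
10.95 pos [ 452.6 -156.4   31.3] x [-0.955  0.297 -0.001] z [-0.297 -0.955  0.   ] F [-0.2 -0.2  0.4] w 0.0
```

View pics/w8.png

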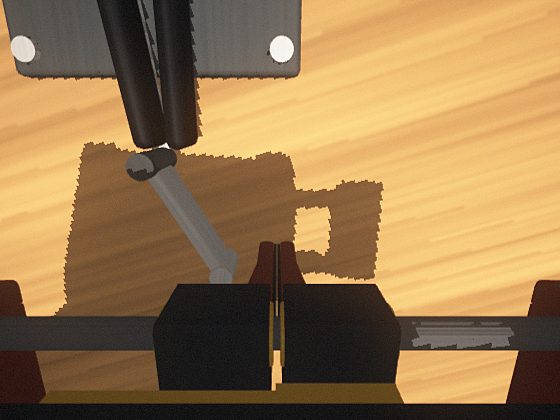

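The closed fingers stand on the inner side of the lever tip, which is at about (222,272), with a small gap. I pull outwards in small steps.

```bash
python3 -m jog '[[0,[0,0,-0.4],[0,0,0]],[0,[0,0,-0.8],[0,0,0]],[0,[0,0,-1.1],[0,0,0]],[0,[0,0,-1.1],[0,0,0]]]'
python3 -m jog '[[0,[0,0,-0.3],[0,0,0]],[0,[0,0,-0.6],[0,0,0]],[0,[0,0,-0.8],[0,0,0]],[0,[0,0,-0.8],[0,0,0]]]'
python3 -m jog '[[0,[0,0,-0.3],[0,0,0]],[0,[0,0,-0.6],[0,0,0]],[0,[0,0,-0.8],[0,0,0]],[0,[0,0,-0.8],[0,0,0]]]'
python3 -c "
from h import *
look('w9')"
```

```text
t: 11.4
ee_pos: [455.7, -145.3, 31.0]
orientation: [-0.313, -2.06, 2.06]
ft_force: [-0.1, -0.4, -0.8]
width: 0.3
t: 11.8
ee_pos: [457.8, -137.8, 30.6]
orientation: [-0.312, -2.06, 2.059]
ft_force: [0.2, 0.3, -0.5]
width: 0.5
t: 12.2
ee_pos: [460.4, -130.2, 30.7]
orientation: [-0.313, -2.06, 2.06]
ft_force: [-0.0, 0.0, 0.9]
width: 0.6
12.2 pos [ 460.4 -130.2   30.7] x [-0.955  0.296 -0.   ] z [-0.296 -0.955 -0.   ] F [-0.   0.   0.9] w 0.6
```

View pics/w9.png

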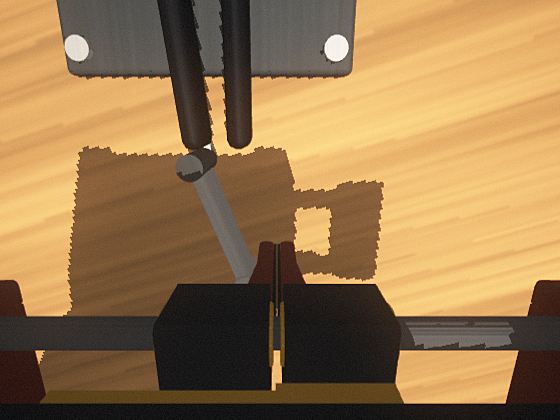

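```bash
python3 -m jog '[[0,[0,0,-0.3],[0,0,0]],[0,[0,0,-0.6],[0,0,0]],[0,[0,0,-0.8],[0,0,0]],[0,[0,0,-0.8],[0,0,0]]]'
python3 -m jog '[[0,[0,0,-0.3],[0,0,0]],[0,[0,0,-0.6],[0,0,0]],[0,[0,0,-0.8],[0,0,0]],[0,[0,0,-0.8],[0,0,0]]]'
python3 -c "
from h import *
look('w10')"
```

```text
t: 12.65
ee_pos: [462.6, -122.5, 30.7]
orientation: [-0.312, -2.06, 2.06]
ft_force: [0.6, 0.4, -0.4]
width: 0.3
t: 13.05
ee_pos: [464.9, -114.9, 30.7]
orientation: [-0.312, -2.06, 2.059]
ft_force: [0.1, -0.7, 0.1]
width: 0.9
13.05 pos [ 464.9 -114.9   30.7] x [-0.955  0.296 -0.   ] z [-0.296 -0.955 -0.   ] F [ 0.1 -0.7  0.1] w 0.9
```

View pics/w10.png

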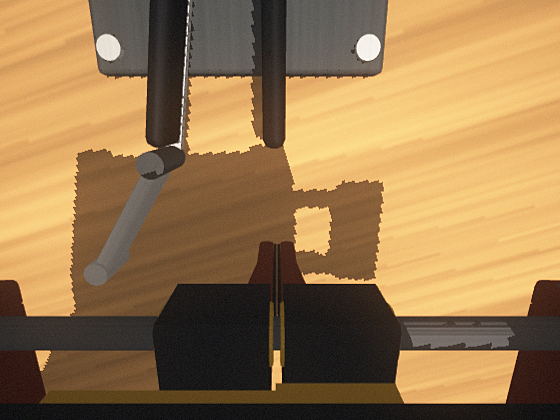

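The handle sprang open and the lever tip swung clear to (97,272). I withdraw upwards and check.

```bash
python3 -m jog '[[0,[0,-4,1],[0,0,0]],[0,[0,-9,1],[0,0,0]],[0,[0,-13,1],[0,0,0]],[0,[-3,-18,0],[0,0,0]],[0,[-5,-18,-1],[0,0,0]],[0,[-7,-18,-1],[0,0,0]],[0,[-7,-18,-1],[0,0,0]]]'
python3 - <<'E'
from h import *
d=look('w11')
v,u=np.mgrid[0:420,0:560];z=d["z_map"];P=d["pose"]
X=np.stack([(u-d["cx"])/d["fx"]*z,(v-d["cy"])/d["fy"]*z,z],-1)@P[:3,:3].T+P[:3,3]
c,s=np.cos(-.3),np.sin(-.3);q=X[...,:2]-np.array((661.1,-149.6));Q=np.stack([c*q[...,0]+s*q[...,1],-s*q[...,0]+c*q[...,1]],-1);H=X[...,2]
for x0 in(-190,-120,-110,58):
    m=(v<290)&(H>36)&(H<60)&(abs(Q[...,0]-x0)<3)&(abs(Q[...,1])<90)
    ys=np.sort(Q[...,1][m]);g=np.split(ys,np.where(np.diff(ys)>1.5)[0]+1);print(x0,[(a.min().round(1),a.max().round(1)) for a in g if len(a)>4])
cv2.imwrite("pics/w11c.png",cv2.resize(d["color"][0:200,150:400,::-1],None,fx=3.2,fy=3,interpolation=cv2.INTER_CUBIC))
from workcell import ctrl
d=ctrl.get_image('scene');cv2.imwrite('pics/s11.png',d['color'][:,:,::-1])
E
```

```text
t: 13.8
ee_pos: [536.9, -126.9, 211.4]
orientation: [-0.315, -2.06, 2.061]
ft_force: [-0.3, 0.4, -0.9]
width: 0.5
13.8 pos [ 536.9 -126.9  211.4] x [-0.955  0.296 -0.003] z [-0.296 -0.955 -0.   ] F [-0.3  0.4 -0.9] w 0.5
-190 [(np.float64(53.6), np.float64(68.5))]
-120 [(np.float64(-27.9), np.float64(-18.6)), (np.float64(21.3), np.float64(31.1))]
-110 [(np.float64(-27.7), np.float64(-18.6)), (np.float64(19.8), np.float64(29.7))]
58 []
```

View pics/w11c.png

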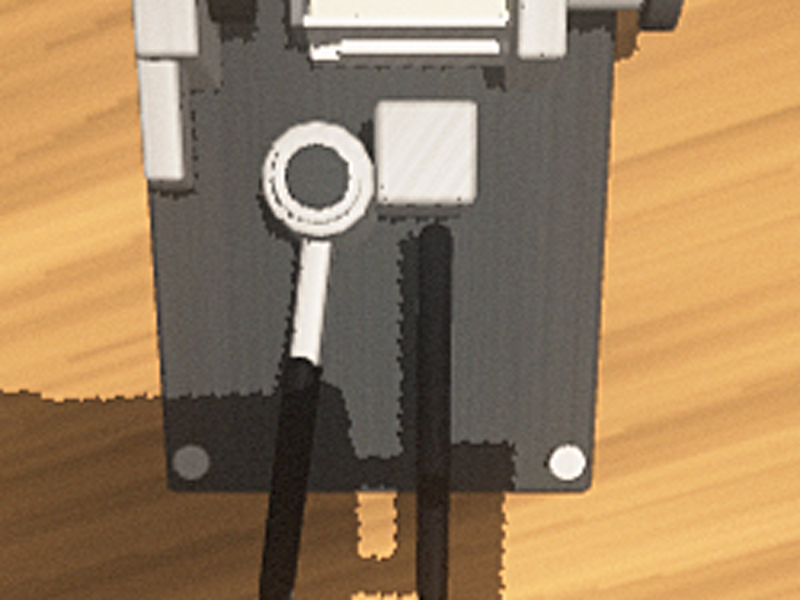

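View pics/s11.png

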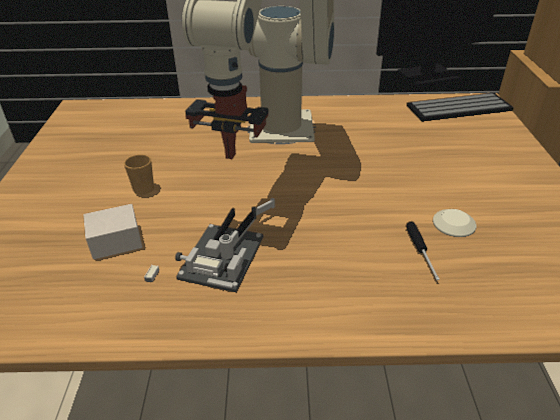

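The handle is open again, the lever is back at y of about 54–68, and the bystanders have not moved. One last look at the cap and channel.

```bash
python3 -m jog '[[0,[-3,0,0],[0,0,0]],[0,[-6,0,0],[0,0,0]],[0,[-6,0,0],[0,0,0]],[0,[-6,0,0],[0,0,0]]]'
python3 -c "
from h import *
d=look('w12')
cv2.imwrite('pics/w12c.png',cv2.resize(d['color'][0:160,170:370,::-1],None,fx=4,fy=3.7,interpolation=cv2.INTER_CUBIC))"
```

```text
t: 14.3
ee_pos: [590.4, -144.0, 209.6]
orientation: [-0.31, -2.058, 2.058]
ft_force: [-0.9, 0.1, 0.1]
width: 0.5
14.3 pos [ 590.4 -144.   209.6] x [-0.955  0.297  0.003] z [-0.297 -0.955  0.   ] F [-0.9  0.1  0.1] w 0.5
```

View pics/w12c.png

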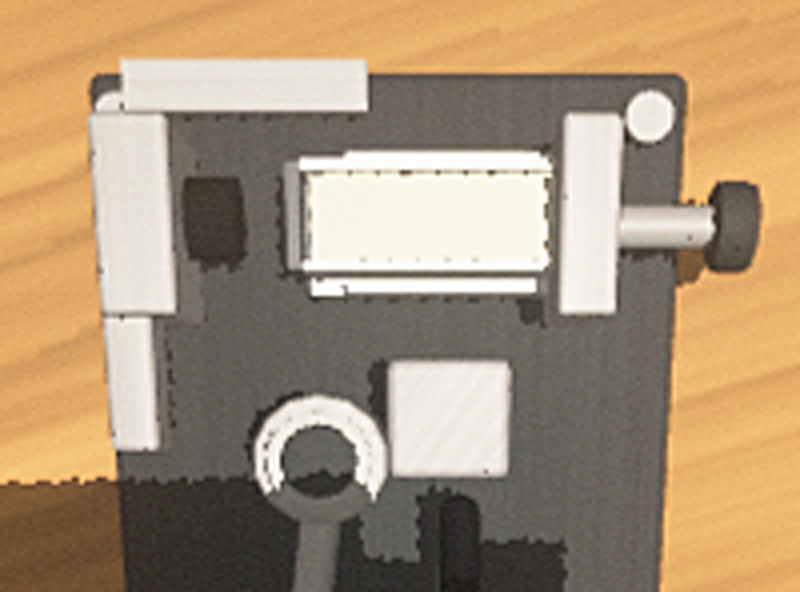

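The jaw is open, the cap's flange is flush on the channel's end at about (292,215), and the channel lies in its nest. I hand in.

```bash
python3 -c "
from workcell import ctrl
print(ctrl.close_job())"
```

```text
the job is handed in; nothing more can be done
None
```

The pliers were squeezed shut until they snapped and stayed locked, then let go and released by the lever. They sprang open again, and I handed the job in at about 14 s.

- **Squeeze:** the wrist read up to about 14 N as the fingers closed on both handles, easing to nothing at the centre. I then felt the stop at about 10 N. I kept the fixed-side finger 1–3 mm off the fixed handle so the wrist would read the moving handle alone. The arm therefore took much of the reaction, and it was not a pure two-sided squeeze.
- **Lock:** with the fingers clear, the handles stayed shut with about 6.5 mm between the bars. The end cap's face had moved about 4 mm, and its flange lay flush on the channel end.
- **Release:** I pushed the lever tip outwards from its inner side with the closed fingers. Each reading, taken between steps, was about 1 N or less. The handle sprang open.
- **Last pictures:** the handle and jaw are open and the lever is splayed as at the start. The cap is still flush, the channel is in its nest and the bystanders look unmoved. The robot was touching nothing.

**Checks that fell short or differed:**
- My last depth reading of the cap came back empty because it was out of view, so I confirmed the cap by picture alone.
- The handle stands about 3 mm further in than at the start, which is within its slack.

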